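# Sniff the clamped valve's outlet with the leak detector

### The arm

A 6-joint arm with a two-finger parallel gripper is mounted at the origin on the work surface. World frame = base frame: x ahead of the robot, y to its left, z up, the work surface at z = 0. Lengths are in m, angles in rad, forces in N, time in s.
With the tool pointing down it reaches from about 0.275 to 0.725 m from the base axis. Payload 15.9 kg.
Tool frame: the origin (TCP) lies at the very end of the fingers, on their centre line; the grasp point (between the pads) lies 19 mm behind it; z points along the fingers, y is the line along which they close (so a half turn about z gives the same grasp; the last joint's range is limited). The gripper opens to 85 mm and grips with 20 to 120 N. Pads are 22 mm wide; open, the fingers measure 114 mm over their backs; the gripper's body (76 mm by 85 mm) begins 54 mm behind the grasp point. The pads swing forward as they close: fully open they stand 13 mm farther back than shut.
Start: joints at [1.297, 0.213, -0.034, 1.323, 0, 1.571], TCP at [0.135, 0.481, 0.231] pointing down, gripper open.
Joint ranges: [-2.98, 2.98], [-0.74, 1.72], [-1.14, 1.35], [-2.1, 2.04], [-1.57, 1.44], [-3.14, 3.14]. Speed limits (rad/s): [1.89, 1.89, 2.39, 2.57, 3.14, 3.14].

### API

Orientations are given as a unit quaternion [x, y, z, w].
In Python, from bench import * gives the robot as it stands. The module is installed in compiled form; this text tells all that it offers.
- The arm moves only by the tool step_arm, never from a script. Its argument "targets" is text: rows parted by semicolons, each of 4 numbers parted by spaces: the shift along the tool's x, y, z in units of 40 mm (1.0 is 40 mm), then the turn about the tool's z in units of 6 degrees (1.0 is 6 degrees). In form: dx dy dz yaw; .... A call has 1 to 8 rows; each row is the pose to reach, as a shift and turn from the pose commanded when the call began, along the tool's axes at that moment; what a row does not reach only later rows make up. A row lasts 1/12 s, in which the tool goes at most 41.7 mm and 7.16 degrees, less where a joint would pass 70% of its speed; a pose out of reach is approached as far as the arm can. A call with a gripper value outside its range is refused whole. "hand" is the closure in counts, from 0 (fully open) to 255 (shut), set as the call begins (left out, the last holds). The fingers move at their own pace and stop on an object; "force" is the grip in N (left out, the last holds). Time passes only in rows, so rows that repeat a pose let the fingers close. It gives the time, the measured TCP pose, the force, the opening and the grip force at its end, in the units of the state.
- read_state(): the state, without advancing time (a new reading comes with each control period).
- read_camera(name): name is "scene" or "top"; returns a dict with "frame" (384x512x3 uint8, red, green, blue), "camera_matrix" (3x3 intrinsics, pixels), "position" and "rotation" of the camera in the world. Camera axes: x right, y up, looking along -z (the intrinsics and any distortion apply to the point x, -y, -z); pixel columns grow to the right and rows downward; lengths in m; the calibration is good to about 2 mm. A picture is of the moment at which its call begins. There is no depth.
- finish_job(): hands the job in; it is judged then, once.
The state is a dict: "time": time; "joints": joint angles; "qvel": joint speeds; "tau": joint torques, N m; "eef_pos": TCP position; "tcp_rot": TCP orientation; "wrist_force": force on the tool from outside, world axes, zero at the start; "wrist_torque": the same for the moment, N m; "opening": opening from 0.0 (shut) to 1.0 (fully open); "finger_force": force on a finger pad.
Only numpy, scipy, OpenCV 4.12 (cv2) and the standard library are available. Lean on these libraries where they do the work, as an engineer would, in place of code of your own. Each camera call takes 0.05 s, during which the arm holds its last target. There are 200 camera calls.

### The job

Pick up the hand-held leak detector from its rubber mat and point its probe straight into the outlet of the brass valve clamped in the vise: tip about 4 cm in front of the mouth, not touching, held still for at least two seconds. Then lay the detector gently back, flat, in the middle of its mat (either way round). Leave the spare valve on the wooden block alone.

Things in the scene. Friction and masses are not known exactly. Their poses are not given: they have to be found in the camera images.
- detector_mid (a point): Middle of the loose leak detector (0.2 kg, lying flat): grey handle bar 120 x 30 wide x 40 high (mm), thin round probe (22, then 12 mm thick) out of its front. The point is on the probe's axis, 20 mm above the underside; grip here across the 30 mm width. x runs along the probe: tip at x = +105 mm, handle from -75 to +45 mm; z up. (The round black torch elsewhere is not it.)
- outlet (a point): Centre of the outlet mouth of the valve upright in the vise: open end of a level brass stub 28 mm thick, 130 mm above the table, 60 mm from the valve's axis, facing roughly the robot. x points level INTO the outlet: the probe should point along it. Red wheel on top to 186 mm height; jaws 90 mm high reach 42 mm from the valve's axis. The short plug on the far side is not the outlet. Fixed.
- mat_top (a point): Centre of the upper face of the square black rubber mat, 200 x 200 x 4 mm, fixed on the table; the detector starts lying on it. z up.
- spare_valve: Bystander: a like brass valve standing free in a wooden block 85 x 85 x 35 mm, 141 mm high in all, its outlet 85 mm above the table. Origin: centre of the block's underside. It stands on the opposite side (left or right) of the table from the mat; leave it where it is.
Things that resemble listed ones, but are neither listed nor needed, are in the scene too. Several things look just like the part that bears detector_mid: the one meant starts farthest from the robot's base.

How it is judged:
On the way:
1. the probe points straight into the clamped valve's outlet from 15 to 80 mm off and is held still for 1.5 s (x of outlet in the frame of detector_mid between 0.12 and 0.185 m and y of outlet in the frame of detector_mid between -0.015 and 0.015 m and z of outlet in the frame of detector_mid between -0.015 and 0.015 m and angle between the x axis of detector_mid and the x axis of outlet, either way round below 0.26 rad and linear speed of detector below 0.03 m/s), for 1.5 s.
At the end, for the whole second after the job is handed in: The detector lies still on the mat, right side up and flat within 10 degrees, its middle within 60 mm of the mat's centre, and the spare valve stands upright within 20 mm of where it was (horizontal distance between detector_mid and mat_top below 0.06 m and height (world z) of detector_mid below 0.034 m and angle between each of detector_mid, spare_valve's own z axis and vertical below 0.17 rad and linear speed of detector below 0.02 m/s and distance of spare_valve from where it was at the start of the episode below 0.02 m); the robot touches nothing.
It fails at once if the detector is dropped (moves faster than 0.7 m/s near the table) (linear speed of detector above 0.7 m/s and height (world z) of detector_mid below 0.07 m).
It fails at once if the detector knocks against the vise or its valve (over 3 N) (contact force between detector and vise above 3 N).
It fails at once if the spare valve is shifted by more than 20 mm (distance of spare_valve from where it was at the start of the episode above 0.02 m).
It also fails if it takes over 53 s, if anything falls off the work surface, if the arm or the gripper's body presses on something with over 40 N, if the wrist force passes 120 N, or if a joint passes its speed limit or range.

## Working session

There is one attempt and no reset: what is moved stays moved. The work goes in short steps, Python scripts to look and compute and a tool call to move; the robot and the scene stay as the last step left them, time stands still between calls to the robot, and variables do not carry over. Pictures are saved under pics/ and viewed, at most 10 in all, crops included, and the job is handed in when it is done.

Besides the shell and the picture viewer there is one more tool, called after "Request:" in YAML: its name, and indented under it one key for each argument. step_arm: Moves the arm, as the interface text tells. Its arguments: {"type":"object","properties":{"targets":{"type":"string"},"hand":{"type":"number"},"force":{"type":"number"}},"required":["targets"]}

```bash
mkdir -p pics; python3 - <<'E'
from bench import *
import cv2,pickle
d={}
for n in("scene","top"):
    c=read_camera(n);d[n]=c
    cv2.imwrite(f"pics/{n}0.png",cv2.cvtColor(c["frame"],cv2.COLOR_RGB2BGR))
    print(n,c["camera_matrix"],c["position"],c["rotation"],[k for k in c])
pickle.dump(d,open("d0.pkl","wb"))
print(read_state())
E
```

```text
scene [[370.1236958    0.         249.80486591]
 [  0.         370.1236958  198.06687176]
 [  0.           0.           1.        ]] [ 0.84254388 -0.36642315  1.04354858] [0.24414128 0.11255195 0.39822325 0.87700931] ['frame', 'camera_matrix', 'position', 'rotation']
top [[388.95597837   0.         253.91018447]
 [  0.         388.95597837 191.51500696]
 [  0.           0.           1.        ]] [0.27682717 0.00857932 1.16670456] [-0.05078117  0.04554719  0.71483456 -0.69595853] ['frame', 'camera_matrix', 'position', 'rotation']
{'time': 0.1, 'joints': array([ 1.29700741e+00,  2.13309651e-01, -3.49757681e-02,  1.32350676e+00,
       -2.79358418e-05,  1.57079897e+00]), 'qvel': array([ 0.00075153, -0.00204905,  0.00016653,  0.00021134,  0.00185591,
        0.00053244]), 'tau': array([ 3.06251835e-06, -6.87253618e+01,  4.87800872e+01,  1.21598330e-02,
        2.35315110e-05,  3.37050473e-06]), 'eef_pos': array([0.13511704, 0.48108221, 0.23087247]), 'tcp_rot': array([ 1.36468576e-01,  9.90644275e-01, -4.95172103e-04, -5.41124644e-05]), 'wrist_force': array([-0.07194948, -0.32749182, -1.1485234 ]), 'wrist_torque': array([-0.01138176, -0.01535204,  0.03467168]), 'finger_force': 0.0, 'opening': 0.9990433366445566}
```

View pics/scene0.png

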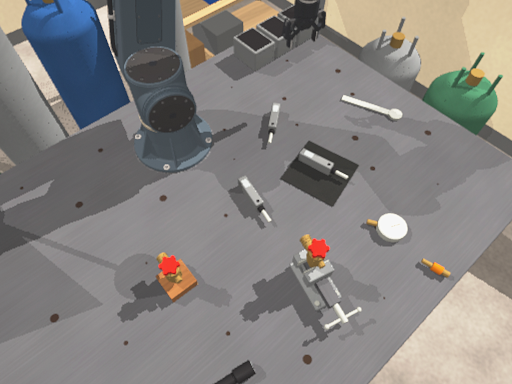

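View pics/top0.png

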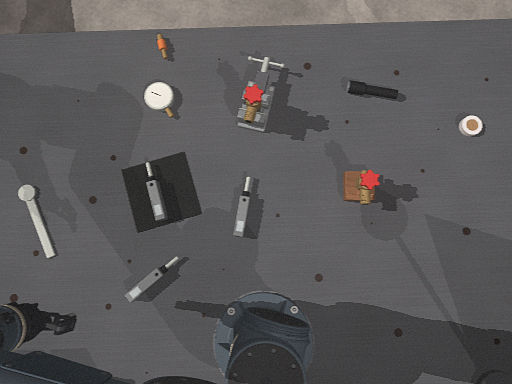

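The detector is on the mat at top px ~(155,192), probe toward the far side. The vise valve is at (253,95) with its stub toward the robot at ~(250,112). The spare is at (365,185). Next I'll look at crops.

```bash
cat > h.py <<'E'
import numpy as np,cv2,pickle
from scipy.spatial.transform import Rotation as R
def ray(c,uv):
    K=c["camera_matrix"];uv=np.atleast_2d(uv).astype(float)
    d=np.c_[(uv[:,0]-K[0,2])/K[0,0],-(uv[:,1]-K[1,2])/K[1,1],-np.ones(len(uv))]
    return np.array(c["position"]),R.from_quat(c["rotation"]).apply(d)
def plane(c,uv,z):
    p,d=ray(c,uv);return p+d*((z-p[2])/d[:,2])[:,None]
def tri(c1,u1,c2,u2):
    A=[];b=[]
    for c,u in((c1,u1),(c2,u2)):
        p,d=ray(c,u);d=d[0]/np.linalg.norm(d[0]);M=np.eye(3)-np.outer(d,d);A.append(M);b.append(M@p)
    s=np.linalg.lstsq(np.vstack(A),np.hstack(b),rcond=None);return s[0],s[1]
E
python3 - <<'E'
from h import *
d=pickle.load(open("d0.pkl","rb"))
def crop(n,x,y,w=80,h=60,s=5):
    im=cv2.cvtColor(d[n]["frame"],cv2.COLOR_RGB2BGR)[y:y+h,x:x+w]
    o=cv2.resize(im,None,fx=s,fy=s,interpolation=cv2.INTER_CUBIC)
    for k in range(0,w,10): cv2.putText(o,str(x+k),(k*s,8),0,.3,(0,255,255));cv2.line(o,(k*s,10),(k*s,14),(0,255,255))
    for k in range(0,h,10): cv2.putText(o,str(y+k),(0,k*s+4),0,.3,(0,255,255))
    return o
a=np.vstack([np.hstack([crop("top",115,150,80,60),crop("top",225,80,80,60)]),np.hstack([crop("scene",280,135,80,60),crop("scene",285,225,80,60)])])
cv2.imwrite("pics/crop.png",a)
# mat: dark mask
for n,(x0,y0,x1,y1) in(("top",(110,140,215,240)),("scene",(275,135,365,210))):
    f=d[n]["frame"];m=np.zeros(f.shape[:2],np.uint8);m[y0:y1,x0:x1]=(f[y0:y1,x0:x1].max(2)<42)
    cs=max(cv2.findContours(m,0,2)[0],key=cv2.contourArea)
    r=cv2.boxPoints(cv2.minAreaRect(cs)) if n=="top" else cv2.approxPolyDP(cv2.convexHull(cs),5,True)[:,0]
    P=plane(d[n],r,.004);print(n,r.tolist(),P[:,:2].round(3).tolist(),P.mean(0).round(4))
E
```

```text
top [[158.91522216796875, 179.30421447753906], [179.26434326171875, 178.28675842285156], [181.42642211914062, 221.52867126464844], [161.07730102539062, 222.54612731933594]] [[0.482, 0.303], [0.483, 0.241], [0.352, 0.234], [0.35, 0.295]] [0.4168 0.2681 0.004 ]
scene [[331, 171]] [[0.468, 0.326]] [0.4682 0.3261 0.004 ]
```

View pics/crop.png

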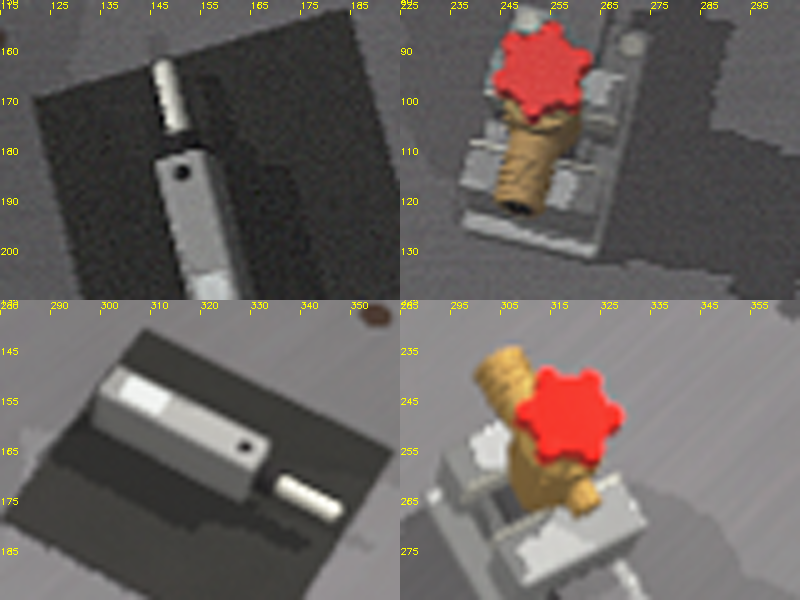

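Mat corners in top: (122,170), (185,152.5), (201,213), (137,232). The tip is at (147,162) in top and (347,177) in scene. The mouth is at about (248.7,121) in top, and the wheel centre is at (253.5,94) in top and (319.5,248) in scene.

```bash
python3 - <<'E'
from h import *
d=pickle.load(open("d0.pkl","rb"));T,S=d["top"],d["scene"]
m=plane(T,[(122,170),(185,152.5),(201,213),(137,232)],.004);print("mat",m.round(3).tolist(),m.mean(0))
def red(c,x,y,w):
    f=c["frame"].astype(int);k=np.zeros(f.shape[:2],bool);k[y-w:y+w,x-w:x+w]=1
    v,u=np.where(k&(f[...,0]>150)&(f[...,1]<90));return u.mean(),v.mean()
a,b=red(T,254,94,15),red(S,319,248,15);W,_=tri(T,a,S,b);print("wheel",a,b,W)
M=plane(T,[(248.5,120.8)],.13)[0];print("mouth",M)
v=W-M;print("dist",np.hypot(*v[:2]),"yaw",np.degrees(np.arctan2(v[1],v[0])))
# stub side edges in top: axis of stub via gold mask
f=cv2.cvtColor(T["frame"],cv2.COLOR_RGB2HSV);k=cv2.inRange(f,(8,90,60),(25,255,255));k[:104]=0;k[125:]=0;k[:,:235]=0;k[:,275:]=0
print([(r,np.where(k[r])[0][[0,-1]].tolist()) for r in range(104,125) if k[r].any()])
t=plane(T,[(147.2,163),(150.3,176.5)],.024)
print("probe",t,np.degrees(np.arctan2(*(t[0]-t[1])[[1,0]])))
print("tip tri",tri(T,(147.2,162.5),S,(347.5,177.5)))
# handle top: bright mask
for c,n,(x0,y0,x1,y1) in((T,"T",(140,150,170,235)),(S,"S",(290,140,340,190))):
    g=c["frame"][y0:y1,x0:x1].min(2);k=((g>115)).astype(np.uint8)
    nn,l,s,_=cv2.connectedComponentsWithStats(k);i=1+s[1:,4].argmax()
    v,u=np.where(l==i);r=cv2.boxPoints(cv2.minAreaRect(np.c_[u+x0,v+y0].astype(np.float32)))
    P=plane(c,r,.044);print(n,r.tolist(),P.round(4)[:,:2].tolist(),P.mean(0))
E
```

```text
mat [[0.514, 0.416, 0.004], [0.563, 0.223, 0.004], [0.376, 0.175, 0.004], [0.324, 0.367, 0.004]] [0.44411175 0.29525079 0.004     ]
wheel (np.float64(252.75555555555556), np.float64(93.35555555555555)) (np.float64(318.0674157303371), np.float64(248.07865168539325)) [0.67279793 0.00870835 0.18231298]
mouth [0.61644735 0.02418203 0.13      ]
dist 0.05843647953004107 yaw -15.354761825757665
[(104, [247, 260]), (105, [247, 260]), (106, [247, 260]), (107, [247, 259]), (108, [247, 259]), (109, [247, 257]), (110, [246, 257]), (111, [246, 255]), (112, [246, 254]), (113, [246, 254]), (114, [245, 255]), (115, [245, 254]), (116, [245, 254]), (117, [245, 254]), (118, [244, 253]), (119, [244, 253]), (120, [245, 253]), (121, [251, 253]), (122, [252, 252])]
probe [[0.52888131 0.33311797 0.024     ]
 [0.48745339 0.32337105 0.024     ]] 13.23944094029493
tip tri (array([0.53006289, 0.33268981, 0.02618363]), array([8.57783387e-08]))
T [[145.64707946777344, 181.5882568359375], [154.3529510498047, 179.41177368164062], [163.8235321044922, 217.29412841796875], [155.11766052246094, 219.47061157226562]] [[0.469, 0.3314], [0.4748, 0.3059], [0.3628, 0.2774], [0.3572, 0.3026]] [0.41594686 0.30432347 0.044     ]
S [[286.6108093261719, 161.46487426757812], [290.4134826660156, 137.381103515625], [336.0648498535156, 144.58920288085938], [332.2621765136719, 168.6729736328125]] [[0.3579, 0.2166], [0.2912, 0.2996], [0.4183, 0.3956], [0.4789, 0.3096]] [0.38656105 0.30533669 0.044     ]
```

```bash
cat >> h.py <<'E'
def go(s,p,yaw):  # target TCP p, yaw (deg) of tool y axis, tool down -> move units
    r=R.from_quat(s["tcp_rot"]);d=r.inv().apply(np.array(p)-s["eef_pos"])/.04
    y=r.apply([0,1,0]);cur=np.degrees(np.arctan2(y[1],y[0]));t=-(yaw-cur+180)%360-180
    t=-((yaw-cur+180)%360-180)
    print("at",s["eef_pos"].round(4),"yaw",cur.round(2),"-> move",d.round(2),"turn",round(t/6,2))
E
python3 - <<'E'
from h import *;from bench import *
go(read_state(),(.43,.308,.15),104)
E
```

```text
at [0.1351 0.4811 0.2309] yaw 74.31 -> move [-8.27 -2.17  2.02] turn -4.95
```

Request:
step_arm:
  targets: "-0.9 -0.25 0.2 -0.6; -1.8 -0.5 0.5 -1.2; -2.7 -0.7 0.7 -1.8; -3.6 -0.95 0.9 -2.4; -4.5 -1.2 1.1 -3; -5.4 -1.4 1.3 -3.6; -6.3 -1.65 1.5 -4.2; -7.1 -1.9 1.7 -4.95"
  hand: 0
  force: 40

```text
time: 0.77
eef_pos: [0.3896, 0.3299, 0.1627]
tcp_rot: [-0.123, 0.992, -0.0, -0.0]
wrist_force: [-0.4, -0.1, -0.4]
opening: 1.0
finger_force: 0.0
```

```bash
python3 - <<'E'
from h import *;from bench import *
go(read_state(),(.43,.308,.15),104)
E
```

```text
at [0.3896 0.3299 0.1627] yaw 104.15 -> move [-0.84 -0.78  0.32] turn 0.03
```

Request:
step_arm:
  targets: "-0.5 -0.4 0.2 0; -0.85 -0.78 0.3 0; -0.85 -0.78 0.3 0; -0.85 -0.78 0.3 0; -0.85 -0.78 0.3 0"

```text
time: 1.18
eef_pos: [0.4281, 0.3095, 0.1512]
tcp_rot: [-0.122, 0.993, -0.0, -0.0]
wrist_force: [0.1, 0.9, -0.3]
opening: 1.001
finger_force: 0.0
```

```bash
python3 - <<'E'
from h import *;from bench import *
ims=[]
for n,(x,y) in(("top",(105,145)),("scene",(270,115))):
    c=read_camera(n);im=cv2.cvtColor(c["frame"],cv2.COLOR_RGB2BGR)[y:y+100,x:x+100]
    ims.append(cv2.resize(im,None,fx=4,fy=4,interpolation=2))
cv2.imwrite("pics/a1.png",np.hstack(ims))
go(read_state(),(.43,.308,.011),104)
E
```

```text
at [0.428  0.3099 0.1515] yaw 104.07 -> move [-0.04 -0.06  3.51] turn 0.01
```

View pics/a1.png

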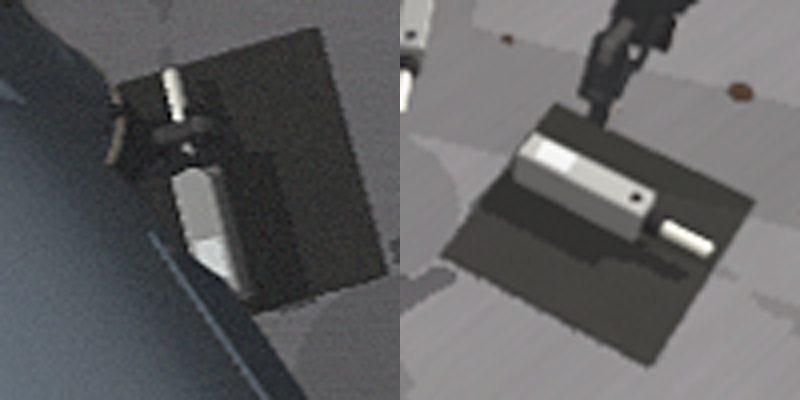

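The open fingers straddle the handle in both views, as the parallax predicts, so I'll descend.

Request:
step_arm:
  targets: "0 0 0.7 0; -0.05 -0.05 1.4 0; -0.05 -0.05 2 0; -0.05 -0.05 2.5 0; -0.05 -0.05 2.9 0; -0.05 -0.05 3.2 0; -0.05 -0.05 3.5 0; -0.05 -0.05 3.5 0"

```text
time: 1.95
eef_pos: [0.4294, 0.3078, 0.0096]
tcp_rot: [-0.123, 0.992, -0.001, -0.001]
wrist_force: [-0.4, -0.2, -1.1]
opening: 1.002
finger_force: 0.0
```

Request:
step_arm:
  targets: "0 0 0 0; 0 0 0 0; 0 0 0 0; 0 0 0 0; 0 0 0 0; 0 0 0 0; 0 0 0 0; 0 0 0 0"
  hand: 255
  force: 40

```text
time: 2.62
eef_pos: [0.4315, 0.3083, 0.0121]
tcp_rot: [-0.122, 0.993, 0.0, 0.001]
wrist_force: [-0.9, 0.1, 6.5]
opening: 0.35
finger_force: 40.2
```

Gripped: an opening of 0.35 is about 30 mm. Lift 0.16 m.

Request:
step_arm:
  targets: "0 0 -0.2 0; 0 0 -0.6 0; 0 0 -1.1 0; 0 0 -1.7 0; 0 0 -2.4 0; 0 0 -3.0 0; 0 0 -3.5 0; 0 0 -3.7 0"

```text
time: 3.28
eef_pos: [0.4319, 0.3085, 0.1627]
tcp_rot: [-0.122, 0.993, 0.001, 0.002]
wrist_force: [0.5, 0.2, -1.5]
opening: 0.344
finger_force: 39.8
```

```bash
python3 - <<'E'
from h import *;from bench import *
s=read_state();print(s["wrist_force"],s["wrist_torque"],s["opening"])
go(s,(.446,.073,.117),74)
E
```

```text
[ 0.49973544  0.16192868 -1.50671684] [-0.01104402 -0.10668994 -0.00708178] 0.3444630824913095
at [0.4319 0.3085 0.1627] yaw 104.01 -> move [ 1.09 -5.8   1.13] turn 5.0
```

Request:
step_arm:
  targets: "0.1 -0.4 0.1 0.4; 0.2 -1.0 0.2 1; 0.35 -1.8 0.35 1.7; 0.5 -2.6 0.5 2.4; 0.65 -3.4 0.7 3.1; 0.8 -4.2 0.85 3.8; 0.95 -4.9 1 4.4; 1.05 -5.4 1.1 5"

```text
time: 3.95
eef_pos: [0.4417, 0.0858, 0.1145]
tcp_rot: [0.141, 0.99, -0.0, -0.001]
wrist_force: [0.3, 1.1, -1.7]
opening: 0.347
finger_force: 39.9
```

Request:
step_arm:
  targets: "0.15 -0.4 0 0; 0.15 -0.4 0 0; 0.15 -0.4 0 0; 0.15 -0.4 0 0"

```text
time: 4.28
eef_pos: [0.4325, 0.0748, 0.1153]
tcp_rot: [0.139, 0.99, 0.0, 0.0]
wrist_force: [-0.4, 0.9, -1.1]
opening: 0.34
finger_force: 39.9
```

```bash
python3 - <<'E'
from h import *;from bench import *
d={};ims=[]
for n,(x,y) in(("top",(210,75)),("scene",(230,170))):
    c=read_camera(n);d[n]=c;im=cv2.cvtColor(c["frame"],cv2.COLOR_RGB2BGR)[y:y+100,x:x+100]
    o=cv2.resize(im,None,fx=4,fy=4,interpolation=2)
    for k in range(0,100,10): cv2.putText(o,str(x+k),(k*4,8),0,.3,(0,255,255));cv2.putText(o,str(y+k),(0,k*4+4),0,.3,(0,255,255))
    ims.append(o)
cv2.imwrite("pics/a2.png",np.hstack(ims));pickle.dump(d,open("d1.pkl","wb"))
go(read_state(),(.476,.0647,.117),74)
E
```

```text
at [0.4327 0.0751 0.1153] yaw 74.07 -> move [-1.11  0.05 -0.04] turn 0.01
```

View pics/a2.png

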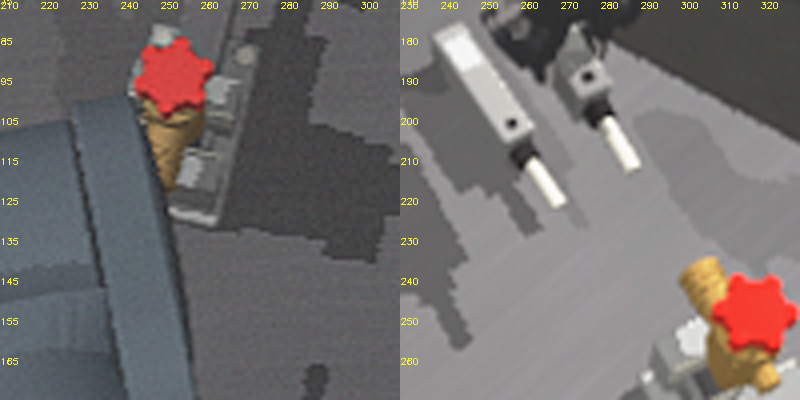

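The scene view shows the probe running from (281,199) to tip (287,211). Its line extends to about (300,237), which is the stub end. I'll check this numerically against the scene camera.

```bash
python3 - <<'E'
from h import *;from bench import *
c=pickle.load(open("d1.pkl","rb"))["scene"]
def proj(p):
    q=R.from_quat(c["rotation"]).inv().apply(np.array(p)-c["position"]);K=c["camera_matrix"]
    return np.array([K[0,0]*q[0]/-q[2]+K[0,2],K[1,1]*-q[1]/-q[2]+K[1,2]]).round(1)
a=np.radians(-16);u=np.array([np.cos(a),np.sin(a),0]);m=np.array([.4327,.0751,.1285])
print("tip",proj(m+.105*u),"probe base",proj(m+.065*u),"outlet",proj((.6155,.0247,.13)),"stub top end",proj((.6155,.0247,.144)))
f=c["frame"][190:220,270:300].astype(int);k=(f.min(2)>170).astype(np.uint8);n,l,s,ce=cv2.connectedComponentsWithStats(k)
for i in range(1,n): 
    if s[i,4]>10: 
        v,w=np.where(l==i);print(s[i],ce[i]+[270,190],cv2.minAreaRect(np.c_[w+270,v+190].astype(np.float32)))
for z in(.125,.13,.135): print(plane(c,[(287.3,211.5)],z))
E
```

```text
tip [289.  213.2] probe base [282.4 202.1] outlet [304.5 237.4] stub top end [305.1 235.2]
[ 4  0  9  3 13] [277.46153846 190.84615385] ((278.0, 191.0), (2.0, 8.0), 90.0)
[11  9  9 14 55] [285.03636364 205.98181818] ((284.8999938964844, 205.300048828125), (13.86362075805664, 4.0249223709106445), 63.43495178222656)
[[0.5254557  0.04787996 0.125     ]]
[[0.52718173 0.04562475 0.13      ]]
[[0.52890776 0.04336955 0.135     ]]
```

The prediction is within about 5 mm, with the tip slightly back. Now a slow approach.

Request:
step_arm:
  targets: "-0.15 0 0 0; -0.35 0 -0.05 0; -0.55 0 -0.05 0; -0.75 0.05 -0.07 0; -0.95 0.05 -0.07 0; -1.1 0.05 -0.07 0; -1.2 0.05 -0.07 0; -1.2 0.05 -0.07 0"

```text
time: 5.05
eef_pos: [0.4798, 0.0629, 0.1179]
tcp_rot: [0.139, 0.99, -0.0, -0.0]
wrist_force: [-0.6, -0.6, -1.4]
opening: 0.346
finger_force: 39.9
```

```bash
python3 - <<'E'
from h import *;from bench import *
ims=[];d={}
for n,(x,y) in(("top",(210,75)),("scene",(250,170))):
    c=read_camera(n);d[n]=c;im=cv2.cvtColor(c["frame"],cv2.COLOR_RGB2BGR)[y:y+80,x:x+80]
    o=cv2.resize(im,None,fx=5,fy=5,interpolation=2)
    for k in range(0,80,10): cv2.putText(o,str(x+k),(k*5,8),0,.3,(0,255,255));cv2.putText(o,str(y+k),(0,k*5+4),0,.3,(0,255,255))
    ims.append(o)
cv2.imwrite("pics/a3.png",np.hstack(ims))
go(read_state(),(.481,.063,.118),74)
E
```

```text
at [0.479  0.0631 0.1179] yaw 74.0 -> move [-0.05  0.01 -0.  ] turn -0.0
```

View pics/a3.png

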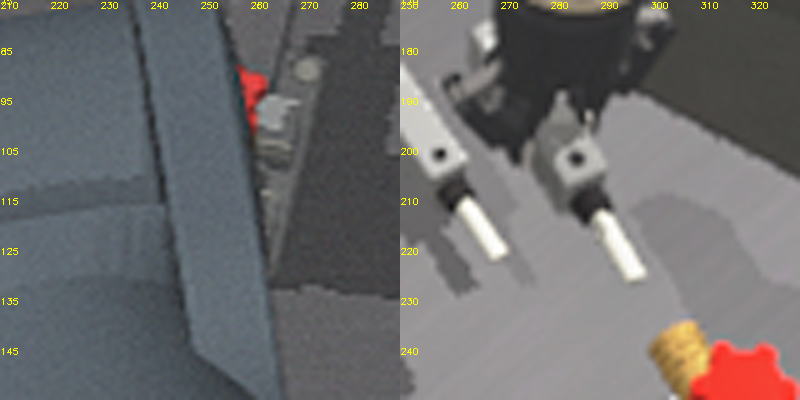

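The tip (295,225) points at the mouth (303,237) with a gap of about 4 cm. Now I hold.

Request:
step_arm:
  targets: "0 0 0 0;0 0 0 0;0 0 0 0;0 0 0 0;0 0 0 0;0 0 0 0;0 0 0 0;0 0 0 0"

```text
time: 5.82
eef_pos: [0.4791, 0.0632, 0.1181]
tcp_rot: [0.139, 0.99, -0.0, 0.0]
wrist_force: [0.6, 0.2, -1.9]
opening: 0.344
finger_force: 39.9
```

Request:
step_arm:
  targets: "0 0 0 0;0 0 0 0;0 0 0 0;0 0 0 0;0 0 0 0;0 0 0 0;0 0 0 0;0 0 0 0"

```text
time: 6.48
eef_pos: [0.4791, 0.0631, 0.1181]
tcp_rot: [0.139, 0.99, -0.0, -0.0]
wrist_force: [-0.2, 0.7, -1.5]
opening: 0.339
finger_force: 39.9
```

Request:
step_arm:
  targets: "0 0 0 0;0 0 0 0;0 0 0 0;0 0 0 0;0 0 0 0;0 0 0 0;0 0 0 0;0 0 0 0"

```text
time: 7.15
eef_pos: [0.4791, 0.0631, 0.1181]
tcp_rot: [0.139, 0.99, -0.0, -0.0]
wrist_force: [0.3, -0.5, -1.9]
opening: 0.348
finger_force: 39.9
```

Request:
step_arm:
  targets: "0 0 0 0;0 0 0 0;0 0 0 0;0 0 0 0;0 0 0 0;0 0 0 0;0 0 0 0;0 0 0 0"

```text
time: 7.82
eef_pos: [0.4791, 0.0631, 0.1181]
tcp_rot: [0.139, 0.99, 0.0, 0.0]
wrist_force: [0.3, 0.4, -1.5]
opening: 0.347
finger_force: 39.9
```

Request:
step_arm:
  targets: "0.2 0 0 0;0.5 0 0 0;0.9 0 -0.2 0;1.3 0 -0.5 0;1.7 0 -0.7 0;2 0 -0.9 0;2.1 0 -1 0;2.1 0 -1 0"

```text
time: 8.48
eef_pos: [0.398, 0.0866, 0.1589]
tcp_rot: [0.139, 0.99, 0.0, 0.001]
wrist_force: [0.4, 0.0, -1.0]
opening: 0.344
finger_force: 39.9
```

```bash
python3 - <<'E'
from h import *;from bench import *
go(read_state(),(.444,.295,.12),104)
E
```

```text
at [0.398  0.0866 0.1589] yaw 74.05 -> move [0.33 5.32 0.98] turn -4.99
```

Request:
step_arm:
  targets: "0 0.4 0 -0.3; 0.05 1 0 -0.9; 0.1 1.8 0.1 -1.6; 0.15 2.6 0.3 -2.4; 0.2 3.4 0.5 -3.1; 0.25 4.2 0.7 -3.9; 0.3 4.9 0.9 -4.5; 0.3 5.3 1 -5"

```text
time: 9.15
eef_pos: [0.4455, 0.2959, 0.1161]
tcp_rot: [-0.124, 0.992, -0.0, -0.001]
wrist_force: [0.1, -2.0, -1.4]
opening: 0.342
finger_force: 40.0
```

Request:
step_arm:
  targets: "0 0 0 0;0 0 0.2 0;0 0 0.5 0;0 0 0.8 0; 0 0 1.1 0; 0 0 1.4 0; 0 0 1.6 0; 0 0 1.6 0"

```text
time: 9.82
eef_pos: [0.4444, 0.292, 0.0523]
tcp_rot: [-0.121, 0.993, -0.001, -0.001]
wrist_force: [-0.6, -0.3, -1.8]
opening: 0.346
finger_force: 40.1
```

```bash
python3 - <<'E'
from h import *;from bench import *
go(read_state(),(.446,.295,.012),104)
E
```

```text
at [0.4444 0.292  0.0523] yaw 103.92 -> move [-0.06  0.06  1.01] turn -0.01
```

Request:
step_arm:
  targets: "0 0 0.15 0;0 0 0.3 0;0 0 0.45 0;0 0 0.6 0; 0 0 0.7 0; 0 0 0.8 0; 0 0 0.88 0; 0 0 0.92 0"

```text
time: 10.48
eef_pos: [0.4451, 0.2933, 0.0169]
tcp_rot: [-0.122, 0.993, -0.0, -0.0]
wrist_force: [0.0, -0.1, -2.2]
opening: 0.347
finger_force: 40.1
```

Request:
step_arm:
  targets: "0 0 0.01 0;0 0 0.03 0;0 0 0.05 0;0 0 0.07 0; 0 0 0.09 0; 0 0 0.09 0; 0 0 0.09 0"

```text
time: 11.07
eef_pos: [0.4452, 0.2934, 0.0137]
tcp_rot: [-0.122, 0.993, 0.0, -0.0]
wrist_force: [0.3, 0.2, -1.3]
opening: 0.345
finger_force: 40.1
```

Not in contact yet; continue in small steps.

Request:
step_arm:
  targets: "0 0 0.01 0;0 0 0.02 0;0 0 0.03 0;0 0 0.04 0; 0 0 0.04 0; 0 0 0.04 0"

```text
time: 11.57
eef_pos: [0.4452, 0.2934, 0.0121]
tcp_rot: [-0.122, 0.993, -0.0, 0.0]
wrist_force: [-0.9, 0.2, -0.1]
opening: 0.348
finger_force: 40.3
```

Request:
step_arm:
  targets: "0 0 0.01 0;0 0 0.02 0;0 0 0.02 0;0 0 0.02 0; 0 0 0.02 0"

```text
time: 11.98
eef_pos: [0.4452, 0.2934, 0.0121]
tcp_rot: [-0.122, 0.993, 0.0, 0.0]
wrist_force: [-6.0, -3.6, 15.7]
opening: 0.346
finger_force: 42.3
```

Contact made. I'll ease back slightly, open and retreat.

Request:
step_arm:
  targets: "0 0 -0.02 0;0 0 -0.02 0;0 0 -0.02 0"

```text
time: 12.23
eef_pos: [0.4453, 0.2934, 0.0121]
tcp_rot: [-0.122, 0.993, 0.0, 0.0]
wrist_force: [-1.6, -0.4, 2.7]
opening: 0.344
finger_force: 40.7
```

Request:
step_arm:
  targets: "0 0 -0.01 0;0 0 -0.02 0;0 0 -0.02 0;0 0 -0.02 0;0 0 -0.02 0;0 0 -0.02 0;0 0 -0.02 0;0 0 -0.02 0"
  hand: 0

```text
time: 12.9
eef_pos: [0.4452, 0.2934, 0.0129]
tcp_rot: [-0.122, 0.993, 0.0, -0.0]
wrist_force: [-0.5, -0.5, 0.7]
opening: 1.002
finger_force: 0.0
```

Request:
step_arm:
  targets: "0 0 -0.2 0;0 0 -0.6 0;0 0 -1.2 0;0 0 -1.9 0;0 0 -2.6 0;0 0 -3.3 0;0 0 -3.9 0;0 0 -4 0"

```text
time: 13.57
eef_pos: [0.4466, 0.2943, 0.1777]
tcp_rot: [-0.122, 0.993, 0.001, 0.003]
wrist_force: [0.9, 0.6, 0.9]
opening: 1.0
finger_force: 0.0
```

Request:
step_arm:
  targets: "0.5 0.5 0 0;1 1 0 0;1.5 1.5 0 0;2 2 0 0;2.5 2.5 0 0;2.5 2.5 0 0;2.5 2.5 0 0;2.5 2.5 0 0"

```text
time: 14.23
eef_pos: [0.3242, 0.3661, 0.1731]
tcp_rot: [-0.122, 0.993, -0.0, 0.0]
wrist_force: [0.2, -0.5, 0.5]
opening: 0.998
finger_force: 0.0
```

```bash
python3 - <<'E'
from h import *;from bench import *
ims=[]
for n,(x,y) in(("top",(105,145)),("scene",(270,115))):
    c=read_camera(n);im=cv2.cvtColor(c["frame"],cv2.COLOR_RGB2BGR)[y:y+100,x:x+100]
    ims.append(cv2.resize(im,None,fx=4,fy=4,interpolation=2))
cv2.imwrite("pics/a4.png",np.hstack(ims));s=read_state();print(s["eef_pos"],s["qvel"].round(3),s["opening"])
E
```

```text
[0.32466509 0.36573866 0.17291041] [-0.005  0.001  0.001 -0.     0.001  0.004] 0.9926225695909708
```

View pics/a4.png

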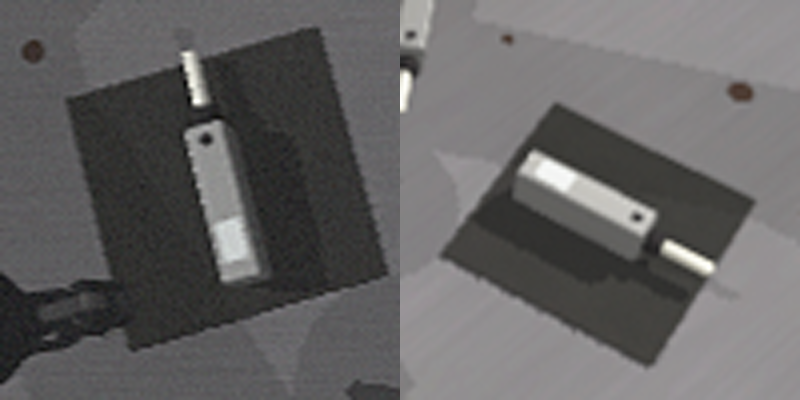

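The detector lies flat near the middle of the mat, and the gripper is clear of it.

```bash
python3 -c "
from bench import *
print(finish_job())"
```

```text
the job is handed in; nothing more can be done
None
```

I held the detector's probe about 4 cm in front of the clamped valve's outlet for roughly 2.7 s, laid it back flat near the middle of its mat, left the spare valve alone, and handed the job in at about 14 s; no verdict came back.

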